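# Wake the balance and tare the tin

### The job

Get the bench balance ready for weighing into the open tin on its pan. With the fingertips, lightly press the round key on the console fully down and let it come up again, then press the long bar-shaped key fully down in the same way and draw back clear. Do not press the two small square keys, do not touch the pan or the tin, and do not disturb the weights and the other tin standing beside the balance.

Things in the scene. Friction and masses are not known exactly. Their poses are not given: they have to be found in the camera images.
- balance: White bench balance, 290 mm deep (x) x 230 wide (y), fixed. Origin: centre of its underside on the bench; x to its back, y to the left seen from its front, z up. Front: level console, top 42 mm up, with four grey keys in a row along y, 118 mm in front of the origin. From 37 mm behind the keys a sloped display rises to 65 mm; the body behind it, 62 mm high, carries the pan.
- on_key_top (a point): Round grey key, 19 mm in diameter, at the left end of the row (y = +85 mm on the balance); its top stands 9 mm above the console; this point is the centre of its flat top face (z falls as the key is pressed). 
- tare_key_top (a point): Long bar-shaped grey key, 15 mm (x) x 46 mm (y), second from the left (y = +22 mm); its top stands 9 mm above the console; this point is the centre of its flat top face (z falls as the key is pressed). 
- unit_key_top (a point): Small square grey key, 13 x 13 mm, its top 9 mm above the console; this point is the centre of its flat top face (z falls as the key is pressed). Third from the left (y = -42 mm); leave alone.
- print_key_top (a point): Small square grey key, 13 x 13 mm, its top 9 mm above the console; this point is the centre of its flat top face (z falls as the key is pressed). At the right end of the row (y = -88 mm); leave alone.
- on_key (a joint): Travel of the round key in m: 0 up, 0.006 fully down, straight down. A spring returns it; it starts to move at about 1.5 N and is fully down, on a hard stop, at 4.5 N.
- tare_key (a joint): Travel of the long bar key in m: 0 up, 0.006 fully down; same spring as the round key.
- unit_key (a joint): Travel of the third key (square) in m: 0 up, 0.006 fully down; same spring.
- print_key (a joint): Travel of the right-hand key (square) in m: 0 up, 0.006 fully down; same spring.
- pan: Round steel pan of the balance, 132 mm in diameter, 4 mm thick; origin at the centre of its underside, 70 mm above the bench and 55 mm behind the balance's origin.
- pan_top (a point): Centre of the pan's top face, 74 mm above the bench.
- tin: Open aluminium moisture tin, 73 mm in diameter, 48 mm high, loose on the pan (its rim about 122 mm above the bench); origin at the centre of its underside, z up.
- big_weight: Brass balance weight with a knob, 38 mm in diameter, 50 mm high, loose on the bench beside the balance; origin at the centre of its underside, z up.
- small_weight: Smaller brass balance weight with a knob, 28 mm in diameter, 38 mm high, loose on the bench beside the balance; origin at the centre of its underside, z up.
- spare_tin: Small open aluminium tin, 53 mm in diameter, 40 mm high, loose on the bench beside the balance; origin at the centre of its underside, z up.

How it is judged (in metres and radians):
On the way, in this order (a step that is already met when the one before it is completed fails the run):
1. the round key is pressed down by the fingers (over 4 of its 6 mm), the bar key being up (value of joint on_key above 0.004 m and value of joint tare_key below 0.001 m and contact force between the fingers and balance above 0.5 N), for 0.1 s.
2. the round key has come up again (value of joint on_key below 0.001 m), for 0.1 s.
3. the long bar key is pressed down by the fingers (over 4 of its 6 mm), the round key being up (value of joint tare_key above 0.004 m and value of joint on_key below 0.001 m and contact force between the fingers and balance above 0.5 N), for 0.1 s.
At the end, for the whole second after the job is handed in: All four keys are up again (within 1 mm); the tin stands upright on the pan where it stood (within 4 mm), and the two weights and the other tin stand upright where they stood (within 8 mm), all at rest (value of joint each of on_key, tare_key, unit_key, print_key below 0.001 m and distance of tin from where it was at the start of the episode below 0.004 m and horizontal distance between tin and pan_top below 0.066 m and distance of each of big_weight, small_weight, spare_tin from where it was at the start of the episode below 0.008 m and angle between each of tin, big_weight, small_weight, spare_tin's own z axis and vertical below 0.1 rad and linear speed of each of tin, big_weight, small_weight, spare_tin below 0.01 m/s); the robot touches nothing.
It fails at once if a square key is pressed (more than 1.5 mm) (value of joint any of unit_key, print_key above 0.0015 m).
It fails at once if the robot touches the pan (contact force between any of the arm, the fingers and pan above 0.3 N).
It fails at once if the robot touches the tin on the pan, or shifts it by more than 4 mm (contact force between any of the arm, the fingers and tin above 0.3 N or distance of tin from where it was at the start of the episode above 0.004 m).
It fails at once if a weight or the other tin is shifted or lifted by more than 8 mm, or tipped (distance of any of big_weight, small_weight, spare_tin from where it was at the start of the episode above 0.008 m or angle between any of big_weight, small_weight, spare_tin's own z axis and vertical above 0.15 rad).
It fails at once if the robot presses on the balance with more than 25 N (contact force between any of the arm, the fingers and balance above 25 N).
It also fails if it takes over 42 s, if anything falls off the work surface, if the arm or the gripper's body presses on something with over 40 N, if the wrist force passes 120 N, or if a joint passes its speed limit or range.

### The arm

A 7-joint arm with a two-finger parallel gripper is mounted at the origin on a cart in front of the work surface, level with it; the furniture and walls round the work are solid. World frame = base frame: x ahead of the robot, y to its left, z up, the work surface at z = 0. Lengths are in mm, angles in rad, forces in N, time in s.
With the tool pointing down it reaches from about 400 to 875 mm from the base axis. Payload 6.5 kg.
Tool frame: the origin (TCP) lies midway between the tips of the shut fingers; the grasp point (between the pads) lies 19 mm behind it (manip.grip_depth is the distance from the TCP to the grasp point, in mm); z points along the fingers, y is the line along which they close (so a half turn about z gives the same grasp; the last joint's range is limited). The gripper opens to 85 mm and grips with 20 to 120 N. Pads are 22 mm wide; open, the fingers measure 114 mm over their backs; the gripper's body (76 mm by 85 mm) begins 54 mm behind the grasp point. The pads swing forward as they close: fully open they stand 13 mm farther back than shut.
Start: joints at [1.039, 0.536, -0.004, 1.538, 0.003, 1.067, -0.071], TCP at [291.934, -580.745, 231.29] pointing down, gripper open.
Joint ranges: [-2.7, 2.7], [-0.37, 2.16], [-1.27, 1.26], [0.24, 2.4], [-1.31, 4.45], [0.19, 1.91], [-2.76, 2.76]. Speed limits (rad/s): [2.39, 2.39, 3.14, 3.14, 3.14, 3.14, 3.14].

### API

Orientations are given as a rotation vector (axis times angle).
In Python, from bench import sensors, snapshot, job_done, manip gives the robot as it stands.
- The arm moves only by the tool send_rows, never from a script. Its argument "increments" is a list of rows, each a list of 5 numbers: the shift along the tool's x, y, z in mm, then the turn about the tool's z in rad, then the finger opening in mm, from 0 to 85.4. A call has 1 to 12 rows; each row is the pose to reach, as a shift and turn from the pose commanded when the call began, along the tool's axes at that moment; what a row does not reach only later rows make up. A row lasts 1/8 s, in which the tool goes at most 62.5 mm and 10.7 degrees, less where a joint would pass 70% of its speed; a pose out of reach is approached as far as the arm can. A call with a gripper value outside its range is refused whole. The fingers move at their own pace and stop on an object; "force" is the grip in N (left out, the last holds). Time passes only in rows, so rows that repeat a pose let the fingers close. It gives the time, the measured TCP pose, the force, the opening and the grip force at its end, in the units of the state.
- sensors.get_state(): the state, without advancing time (a new reading comes with each control period).
- snapshot(name): name is "scene" or "top" or "wrist"; returns a dict with "frame" (420x560x3 uint8, red, green, blue), "depth" (420x560 float32, mm along the optical axis (not along the pixel's ray), 0 where there is no reading), "K" (3x3 intrinsics, pixels), "R" (3x3) and "t" (3): a world point X has camera coordinates R X + t. Camera axes: x right, y down, z forward; pixel columns grow to the right and rows downward; lengths in mm; the calibration is good to about 2 mm. A picture is of the moment at which its call begins.
- job_done(): hands the job in; it is judged then, once.
The state is a dict: "time": time; "qpos": joint angles; "qvel": joint speeds; "effort": joint torques, N m; "ee_pos": TCP position; "tcp_rot": TCP orientation; "force": force on the tool from outside, world axes, zero at the start; "ft_torque": the same for the moment, N m; "opening": finger opening in mm; "gripper_force": force on a finger pad.
Only numpy, scipy, OpenCV 4.12 (cv2) and the standard library are available. Lean on these libraries where they do the work, as an engineer would, in place of code of your own. Each camera call takes 0.05 s, during which the arm holds its last target. There are 200 camera calls.

## Working session

There is one attempt and no reset: what is moved stays moved. The work goes in short steps, Python scripts to look and compute and a tool call to move; the robot and the scene stay as the last step left them, time stands still between calls to the robot, and variables do not carry over. Pictures are saved under pics/ and viewed, at most 10 in all, crops included, and the job is handed in when it is done.

Besides the shell and the picture viewer there is one more tool, called after "Call:" as a command line: name --pt "numbers of a row" for each row, then --argument value for the rest. send_rows: Moves the arm, as the interface text tells. Its arguments: {"type":"object","properties":{"increments":{"type":"array"},"force":{"type":"number"}},"required":["increments"]}

```bash
mkdir -p pics
python3 - <<'E'
from bench import sensors, snapshot
import cv2,numpy as np
s=sensors.get_state();print(s['time'],s['ee_pos'],s['tcp_rot'],s['force'],s['opening'])
for n in ['scene','top']:
    d=snapshot(n);cv2.imwrite(f'pics/{n}0.png',d['frame'][:,:,::-1]);np.savez(f'{n}0.npz',**d)
    print(n,d['K'].tolist(),(-d['R'].T@d['t']).tolist())
E
```

```text
0.0 [ 291.63283669 -580.18903007  230.37204726] [-3.05507237e+00 -7.24797822e-01  8.91379470e-04] [-0.34910932 -0.00076447  0.26048765] 85.24634823008152
scene [[461.8603732957298, 0.0, 283.5120047147137], [0.0, 461.8603732957298, 214.53895648698065], [0.0, 0.0, 1.0]] [63.19199387336255, 804.1923225524565, 516.0476559525432]
top [[389.37315651993725, 0.0, 281.469551562943], [0.0, 389.37315651993725, 210.64921407326818], [0.0, 0.0, 1.0]] [496.18084594997805, 102.62575152961102, 910.0511934450773]
```

View pics/top0.png

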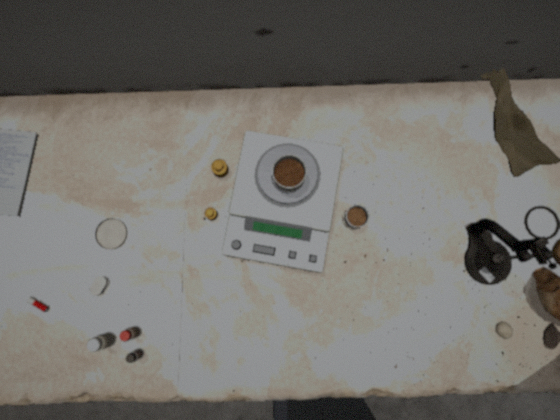

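View pics/scene0.png

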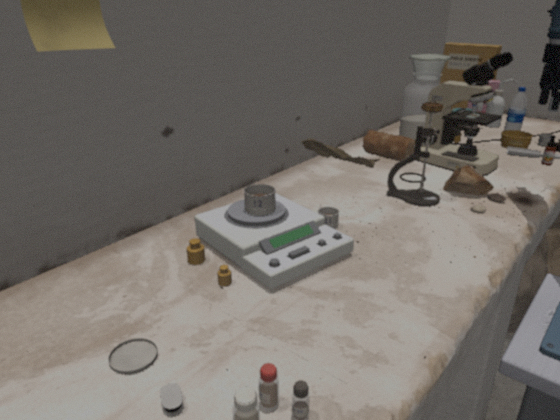

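The top view shows the balance with its keys at about (236,244) round, (264,250) bar, and (292,255) and (313,259) square. The weights are to its left and the spare tin to its right, and the arm is out of view on the far right.

```bash
cat > h.py <<'E'
import numpy as np,cv2
from scipy.spatial.transform import Rotation as Ro
def ray(d,uv,z):
    c=-d['R'].T@d['t']; r=d['R'].T@np.linalg.inv(d['K'])@np.array([uv[0],uv[1],1.]); return c+r*(z-c[2])/r[2]
def keys(d,box,thr,amin,amax,z=51):
    g=cv2.cvtColor(d['frame'],cv2.COLOR_RGB2GRAY);x0,y0,x1,y1=box
    m=np.zeros_like(g);m[y0:y1,x0:x1]=(g[y0:y1,x0:x1]<thr)*255
    n,_,st,ce=cv2.connectedComponentsWithStats(m)
    for i in range(1,n):
        if amin<st[i,4]<amax: print(ce[i].round(1),st[i].tolist(),ray(d,ce[i],z).round(1), d['depth'][int(ce[i][1]),int(ce[i][0])])
E
python3 - <<'E'
from h import *
d=dict(np.load('top0.npz'))
keys(d,(226,237,322,266),125,15,400)
P=[ray(d,p,51) for p in [(236,244),(264,250),(292,255),(313,259)]]
print(np.round(P,1), [np.linalg.norm(P[0]-p).round(1) for p in P], '0 63 127 173')
v=P[0]-P[3];print('yaw',np.arctan2(-v[0],v[1]))
print(ray(d,(220,168),50),ray(d,(210,214),38),ray(d,(357,217),40))
print(Ro.from_rotvec([-3.05507237e+00,-7.24797822e-01,8.9e-4]).as_matrix().round(3))
E
```

```text
[300.3 238.1] [284, 237, 27, 5, 73] [572.6  73.7  51. ] 862.0749
[235.9 244.4] [231, 239, 11, 11, 93] [562.9 216.3  51. ] 862.4865
[263.8 249.4] [252, 244, 24, 12, 211] [550. 155.  51.] 859.83655
[291.9 254.4] [288, 250, 9, 9, 66] [537.3  93.4  51. ] 857.8454
[239.  258.1] [226, 255, 25, 7, 52] [532.6 209.8  51. ] 905.6106
[312.5 258.2] [308, 254, 9, 9, 66] [527.8  48.8  51. ] 851.82404
[258.8 261.2] [252, 260, 14, 4, 19] [524.5 166.3  51. ] 904.3578
[275.7 264.2] [268, 263, 17, 3, 22] [517.1 129.5  51. ] 906.68097
[[563.6 216.1  51. ]
 [548.7 154.5  51. ]
 [536.   93.3  51. ]
 [526.1  47.6  51. ]] [np.float64(0.0), np.float64(63.4), np.float64(125.9), np.float64(172.7)] 0 63 127 173
yaw -0.21940081557994856
[738.25389362 251.44503371  50.        ] [634.48431911 276.50037468  38.        ] [617.49879876 -55.66352713  40.        ]
[[ 0.893  0.449 -0.001]
 [ 0.449 -0.893  0.002]
 [-0.    -0.002 -1.   ]]
```

Call:
send_rows --pt "20 -20 0 0 0" --pt "55 -54 0 0 0" --pt "95 -93 0 0 0" --pt "135 -132 0 0 0" --pt "175 -172 0 0 0" --pt "215 -211 0 0 0" --pt "255 -250 0 0 0" --pt "295 -290 0 0 0" --pt "335 -329 0 0 0" --pt "370 -363 0 0 0" --pt "390 -383 0 0 0" --pt "400 -393 0 0 0" --force 60

```text
time: 1.6
ee_pos: [472.9, -48.4, 231.1]
tcp_rot: [-3.056, -0.728, 0.001]
force: [-0.1, 0.2, 0.2]
opening: -0.1
gripper_force: 0.0
```

Call:
send_rows --pt "15 -15 0 0.04 0" --pt "40 -40 0 0.12 0" --pt "65 -64 0 0.2 0" --pt "90 -89 0 0.28 0" --pt "115 -113 0 0.36 0" --pt "140 -138 10 0.44 0" --pt "165 -162 20 0.52 0" --pt "182 -180 35 0.6 0" --pt "193 -191 45 0.65 0" --pt "199 -196 50 0.673 0" --pt "199 -196 50 0.673 0"

```text
time: 2.98
ee_pos: [562.6, 213.8, 180.9]
tcp_rot: [3.124, -0.325, -0.001]
force: [-0.5, -0.4, 0.0]
opening: -0.2
gripper_force: 0.0
```

Run:
```python
from h import *
from bench import sensors, snapshot
s=sensors.get_state();print(s['ee_pos'],s['qpos'],s['force']);print(Ro.from_rotvec(s['tcp_rot']).as_matrix().round(3))
for n in ['wrist','top']:
    d=snapshot(n);cv2.imwrite(f'pics/{n}1.png',d['frame'][:,:,::-1]);np.savez(f'{n}1.npz',**d)
```

```text
[562.58314301 213.84724463 180.91063932] [-0.27948496  0.52249348 -0.21657708  1.70457938  0.13463543  0.9300135
 -2.32675304] [-0.51732868 -0.40531609  0.00421848]
[[ 0.979 -0.206 -0.001]
 [-0.206 -0.979 -0.001]
 [-0.001  0.001 -1.   ]]
```

View pics/wrist1.png

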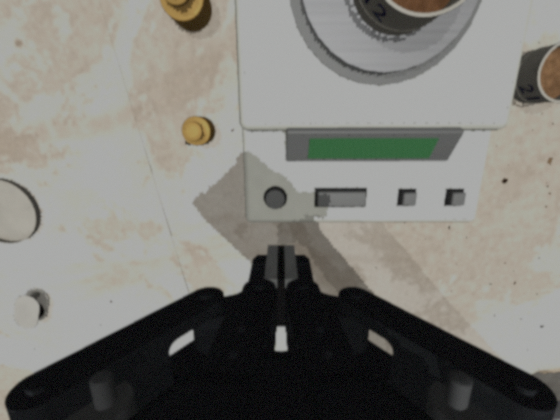

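The wrist view shows the round key at (275,197), the bar at (341,198) and the square keys at (407,198) and (455,198). The fingers are lined up with the row.

Run:
```python
from h import *
d=dict(np.load('wrist1.npz'))
keys(d,(255,180,475,215),100,60,1500)
for p in [(275,197),(341,198),(407,198),(455,198)]: print(ray(d,p,51).round(1))
P=np.array([562.6,213.8,180.9]);c=d['K']@(d['R']@P+d['t']);print('tcp px',c/c[2])
```

```text
[274.9 197. ] [263, 186, 24, 23, 424] [565.1 218.3  51. ] 280.97278
[331.7 194.4] [314, 188, 52, 19, 463] [556.7 165.9  51. ] 279.38422
[404.  194.6] [397, 189, 19, 16, 155] [542.6 100.   51. ] 280.5257
[451.5 195.2] [445, 189, 18, 16, 172] [533.   56.6  51. ] 282.2349
[565.  218.2  51. ]
[551.4 158.   51. ]
[538.8  97.5  51. ]
[529.6  53.6  51. ]
tcp px [279.91220438 261.25051523   1.        ]
```

Call:
send_rows --pt "0 -2 25 0 0" --pt "1 -3.5 55 0 0" --pt "1 -3.5 85 0 0" --pt "1 -3.5 110 0 0" --pt "1 -3.5 122 0 0" --pt "1 -3.5 126 0 0" --pt "1 -3.5 126 0 0" --pt "1 -3.5 126 0 0"

```text
time: 4.08
ee_pos: [564.9, 218.0, 56.3]
tcp_rot: [-3.124, 0.325, -0.002]
force: [0.6, 0.3, 0.2]
opening: -0.0
gripper_force: 0.0
```

Run:
```python
from h import *
from bench import sensors, snapshot
s=sensors.get_state();print(s['ee_pos'],s['force'])
d=snapshot('wrist');cv2.imwrite('pics/wrist2.png',d['frame'][:,:,::-1])
d=snapshot('scene');cv2.imwrite('pics/scene2.png',cv2.resize(d['frame'][200:300,200:370,::-1],None,fx=4,fy=4,interpolation=2))
```

```text
[564.90529074 218.02945128  56.25610945] [0.64684111 0.27740893 0.16045702]
```

View pics/wrist2.png

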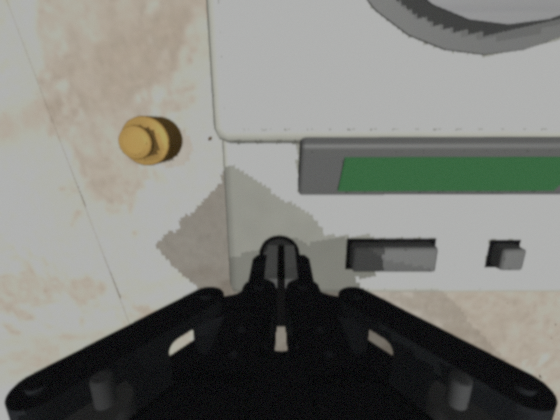

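View pics/scene2.png

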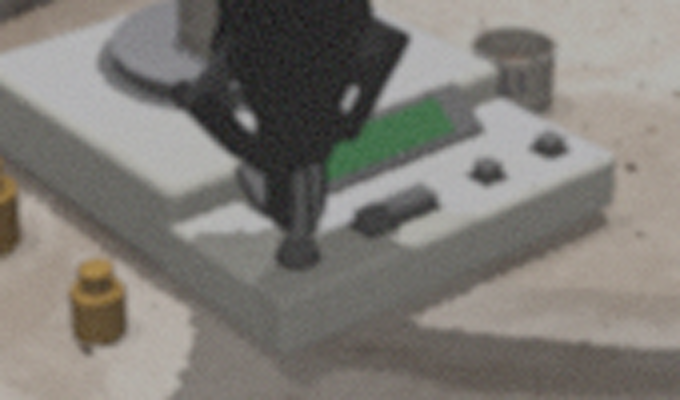

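The fingertips stand just above the round key, at (279,245) in the wrist view, and are centred on it. I'll press in small steps.

Call:
send_rows --pt "0 0 2 0 0" --pt "0 0 4 0 0" --pt "0 0 6 0 0" --pt "0 0 7 0 0" --pt "0 0 8 0 0" --pt "0 0 8 0 0" --pt "0 0 8 0 0"

```text
time: 5.05
ee_pos: [564.3, 217.8, 47.4]
tcp_rot: [-3.125, 0.325, -0.0]
force: [-0.4, -0.3, 3.5]
opening: -0.3
gripper_force: 1.6
```

Call:
send_rows --pt "0 0 1 0 0" --pt "0 0 1.7 0 0" --pt "0 0 2.2 0 0" --pt "0 0 2.2 0 0" --pt "0 0 2.2 0 0"

```text
time: 5.68
ee_pos: [564.3, 217.8, 45.2]
tcp_rot: [3.125, -0.325, 0.0]
force: [-1.1, -1.1, 3.8]
opening: 0.2
gripper_force: 2.5
```

Call:
send_rows --pt "0 0 0.5 0 0" --pt "0 0 0.8 0 0" --pt "0 0 0.8 0 0" --pt "0 0 0.8 0 0"

```text
time: 6.18
ee_pos: [564.3, 217.8, 45.0]
tcp_rot: [3.125, -0.325, 0.0]
force: [-3.2, -2.3, 10.8]
opening: 0.2
gripper_force: 5.7
```

The key is on its hard stop (10.8 N). I'll lift and move along to the bar.

Call:
send_rows --pt "0 0 -8 0 0" --pt "0 0 -20 0 0" --pt "0 0 -30 0 0" --pt "0 15 -30 0 0" --pt "0 35 -30 0 0" --pt "0 55 -30 0 0" --pt "0 63 -30 0 0" --pt "0 63 -20 0 0" --pt "0 63 -11 0 0" --pt "0 63 -11 0 0" --pt "0 63 -11 0 0"

```text
time: 7.55
ee_pos: [551.3, 156.7, 55.1]
tcp_rot: [-3.125, 0.324, 0.0]
force: [0.7, 0.2, 0.6]
opening: 0.0
gripper_force: 0.0
```

Run:
```python
from h import *
from bench import sensors, snapshot
s=sensors.get_state();print(s['ee_pos'],s['force'])
d=snapshot('wrist');cv2.imwrite('pics/wrist3.png',d['frame'][:,:,::-1])
```

```text
[551.25661073 156.73138638  55.12634619] [0.72396879 0.2113884  0.55841949]
```

View pics/wrist3.png

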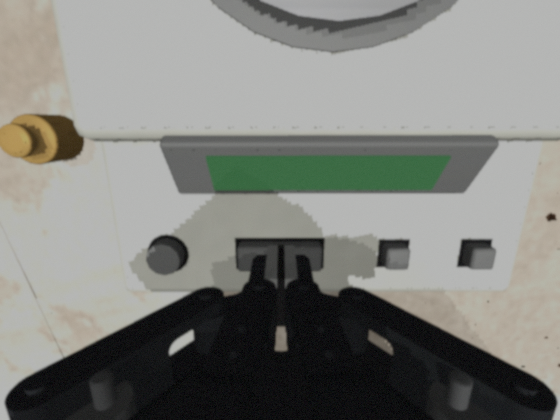

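The round key is up again at (167,255), and the fingers are centred over the bar at (280,250). Now I'll press the bar.

Call:
send_rows --pt "0 0 2 0 0" --pt "0 0 4 0 0" --pt "0 0 6 0 0" --pt "0 0 7.5 0 0" --pt "0 0 9 0 0" --pt "0 0 10 0 0" --pt "0 0 10.5 0 0" --pt "0 0 10.5 0 0" --pt "0 0 10.5 0 0"

```text
time: 8.72
ee_pos: [551.5, 156.2, 45.1]
tcp_rot: [-3.125, 0.325, -0.0]
force: [-1.6, -0.2, 6.4]
opening: -0.7
gripper_force: 3.1
```

Call:
send_rows --pt "0 0 0.4 0 0" --pt "0 0 0.4 0 0" --pt "0 0 -8 0 0" --pt "0 0 -25 0 0" --pt "0 0 -50 0 0" --pt "0 0 -80 0 0" --pt "-10 0 -110 0 0" --pt "-25 0 -130 0 0" --pt "-35 0 -140 0 0" --pt "-35 0 -140 0 0" --pt "-35 0 -140 0 0"

```text
time: 10.1
ee_pos: [517.0, 162.9, 184.1]
tcp_rot: [3.124, -0.325, -0.001]
force: [-0.3, -0.4, -1.1]
opening: 0.2
gripper_force: 0.0
```

Run:
```python
from h import *
from bench import sensors, snapshot
s=sensors.get_state();print(s['time'],s['ee_pos'],s['force'])
d=snapshot('wrist');cv2.imwrite('pics/wrist4.png',d['frame'][:,:,::-1])
```

```text
10.1 [517.00449214 162.88401363 184.13828167] [-0.29623399 -0.35867029 -1.10395275]
```

View pics/wrist4.png

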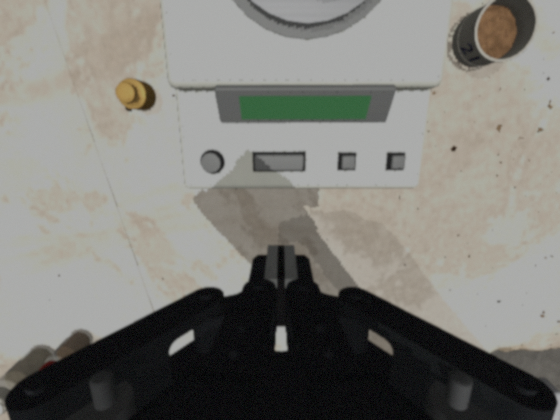

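All four keys are up (row at y≈161 px), the arm is clear, and the objects in view stand undisturbed.

```bash
python3 -c "
from bench import job_done
print(job_done())"
```

```text
the job is handed in; nothing more can be done
None
```

I pressed the round key and then the bar key down to their stops (last readings 10.8 N and 6.4 N), let each come up, and drew the arm clear. The job is handed in at about 10 s; no verdict came back.

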